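# Cover the crucibles for the furnace

### The arm

A 6-joint arm with a two-finger parallel gripper is mounted at the origin on the work surface. World frame = base frame: x ahead of the robot, y to its left, z up, the work surface at z = 0. Lengths are in m, angles in rad, forces in N, time in s.
With the tool pointing down it reaches from about 0.25 to 0.775 m from the base axis. Payload 4 kg.
Tool frame: the origin (TCP) lies on the centre line of the jaws, within the pads' length; the fingertips stand 22 mm ahead of it and the grasp point (between the pads) lies 3 mm ahead of it; z points along the fingers, y is the line along which they close (so a half turn about z gives the same grasp; the last joint's range is limited). The gripper opens to 85 mm and grips with 20 to 120 N. Pads are 22 mm wide; open, the fingers measure 114 mm over their backs; the gripper's body (76 mm by 85 mm) begins 54 mm behind the grasp point. The pads swing forward as they close: fully open they stand 13 mm farther back than shut.
Start: joints at [-1.28, 0.087, 1.371, -0, 1.684, -0.103], TCP at [0.211, -0.508, 0.216] pointing down, gripper open.
Joint ranges: [-3.1, 3.1], [-0.76, 2.03], [0.27, 2.55], [-1.08, 4.22], [0.17, 2.65], [-2.57, 2.57]. Speed limits (rad/s): [2.79, 2.79, 3.14, 3.14, 3.14, 3.14].

### API

Orientations are given as a rotation vector (axis times angle).
In Python, from cell import env gives the robot as it stands.
- The arm moves only by the tool arm_command, never from a script. Its argument "deltas" is a list of rows, each an object with "claw": the finger opening in mm, from 0 to 85.4; "dp": the shift along the world's x, y, z in mm, a list of three; "twist": the turn about the world's z in degrees. In form: [{"claw": claw, "dp": [x, y, z], "twist": twist}, ...]. A call has 1 to 8 rows; each row shifts and turns the commanded pose from where the row before left it; what a row does not reach is not made up. A row lasts 1/10 s, in which the tool goes at most 50 mm and 8.59 degrees, less where a joint would pass 70% of its speed; a pose out of reach is approached as far as the arm can. A call is refused whole if a number of a shift passes 50 or a number of a turn 8.59, either way. A call with a gripper value outside its range is refused whole. The fingers move at their own pace and stop on an object; "squeeze" is the grip in N (left out, the last holds). Time passes only in rows, so rows that do not move let the fingers close. It gives the time, the measured TCP pose, the force, the opening and the grip force at its end, in the units of the state.
- env.get_state(): the state, without advancing time (a new reading comes with each control period).
- env.get_image(name): name is "side" or "top"; returns (picture, depth): 420x560x3 uint8, blue, green, red; 420x560 float32, m along the optical axis (not along the pixel's ray), 0 where there is no reading.
- env.get_calibration(name): a dict with "fx", "fy", "cx", "cy" (pixels), "k1" (the pictures are not rectified: a ray, as slopes to the right and down, at radius r is drawn at 1 + k1 r^2 times it, then the intrinsics apply), "pose" (4x4, takes a point from camera to world coordinates). Camera axes: x right, y up, looking along -z (the intrinsics and any distortion apply to the point x, -y, -z); pixel columns grow to the right and rows downward; lengths in m; the calibration is good to about 2 mm. A picture is of the moment at which its call begins. get_calibration takes no time and is no camera call.
- env.finish_job(): hands the job in; it is judged then, once.
Trained networks look in the newest picture that a camera, given by its name, has taken for a name from the list of things; names that differ only in an ending like _2 or _b are one class to them, and where a whole thing is asked for, a point or a joint stands for the part that bears it (a point fixed in the world has none). Each returns a list of dicts, best first, with "score" (0 to 1); they miss things now and then, are a little off and sometimes report something else, mostly with a low value. They report only what shows in the picture. A call takes as long as a camera call. They do not tell look-alikes from the thing itself.
- env.look_for(thing, camera): "location" ([row, column] as shares, 0 to 1, of the picture: columns of its width, rows of its height, amid what is visible of it).
- env.mark_of(thing, camera): "location" ([row, column] as shares, 0 to 1, of the picture: columns of its width, rows of its height: a listed point, or the origin of a listed thing).
The state is a dict: "time": time; "q": joint angles; "joint_vel": joint speeds; "joint_torque": joint torques, N m; "tcp_pos": TCP position; "eef_rot": TCP orientation; "ft_force": force on the tool from outside, world axes, zero at the start; "torque": the same for the moment, N m; "finger_gap": finger opening in m; "finger_force": force on a finger pad.
Only numpy, scipy, OpenCV 4.12 (cv2) and the standard library are available. Lean on these libraries where they do the work, as an engineer would, in place of code of your own. Each camera call takes 0.05 s, during which the arm holds its last target. There are 200 camera calls.

### The job

Get the samples ready for the furnace: put on each of the three crucibles and on the oblong dish the lid that belongs to it by size and shape, knob up, lying flat and centred so that the mouth is fully covered, and the oblong lid square with its dish. Lower the lids gently, for porcelain chips, leave the crucibles and the dish standing where they are on the board, and do not disturb the tongs or the beaker.

Things in the scene. Friction and masses are not known exactly. Their poses are not given: they have to be found in the camera images.
- crucible_small: small white porcelain crucible, round, open at the top, tapered: rim 29 mm across outside and 24 mm inside, foot 22 mm, 26 mm tall. Stands loose and upright on the 10 mm thick grey-brown furnace board. Origin: centre of its underside, z up; the rim is at z = 26 mm.
- lid_small: lid of the small crucible: flat white porcelain disc 40 mm across and 5 mm thick, with an upright round knob 12 mm across and 16 mm high at its centre (top of knob at z = 21 mm). Lies knob up, loose, on the dark steel tray (floor 4 mm thick, rim 12 mm high). Origin: centre of its flat underside, z up.
- crucible_medium: medium white porcelain crucible, round, open at the top, tapered: rim 48 mm across outside and 42 mm inside, foot 32 mm, 40 mm tall. Stands loose and upright on the 10 mm thick grey-brown furnace board. Origin: centre of its underside, z up; the rim is at z = 40 mm.
- lid_medium: lid of the medium crucible: flat white porcelain disc 58 mm across and 5 mm thick, with an upright round knob 12 mm across and 16 mm high at its centre (top of knob at z = 21 mm). Lies knob up, loose, on the dark steel tray (floor 4 mm thick, rim 12 mm high). Origin: centre of its flat underside, z up.
- crucible_large: large white porcelain crucible, round, open at the top, tapered: rim 67 mm across outside and 60 mm inside, foot 44 mm, 56 mm tall. Stands loose and upright on the 10 mm thick grey-brown furnace board. Origin: centre of its underside, z up; the rim is at z = 56 mm.
- lid_large: lid of the large crucible: flat white porcelain disc 76 mm across and 5 mm thick, with an upright round knob 12 mm across and 16 mm high at its centre (top of knob at z = 21 mm). Lies knob up, loose, on the dark steel tray (floor 4 mm thick, rim 12 mm high). Origin: centre of its flat underside, z up.
- dish: oblong white porcelain ashing dish, open at the top, straight walls: 67 x 37 mm outside, 60 x 30 mm inside, 28 mm tall, long side along its x. Stands loose on the furnace board among the crucibles. Origin: centre of its underside, z up; the rim is at z = 28 mm.
- lid_oblong: lid of the oblong dish: flat white porcelain plate 82 x 54 mm, 5 mm thick, long side along its x, with an upright bar grip at its centre, 34 mm long (along x), 12 mm thick (along y) and 16 mm high (top at z = 21 mm). Lies grip up, loose, on the steel tray among the other lids. Origin: centre of its flat underside, z up.
- tongs: bystander: steel crucible tongs about 240 mm long, 70 mm wide and 10 mm high, lying loose on the bench between board and tray, finger loops towards the robot (its -x). Origin: middle of the underside.
- beaker: bystander: small clear glass beaker, 52 mm across, 66 mm tall, with a white plastic dropper leaning in it (up to 175 mm), loose on the bench at the robot's left. Origin: centre of its underside.
Things that resemble listed ones, but are neither listed nor needed, are in the scene too. What is shaped like the lid_large but red or turquoise is not meant.

How it is judged:
At the end, for the whole second after the job is handed in: Each lid rests flat on its own vessel, underside within 3 mm of the rim: round ones centred within 8 mm; oblong one within 8 mm along, 7.5 mm across, 0.15 rad. Vessels upright within 0.08 rad; they, the tongs and the beaker are within 30 mm of their starts, all at rest (horizontal distance between lid_small and crucible_small below 0.008 m and z of lid_small in the frame of crucible_small between 0.023 and 0.029 m and angle between each of lid_small, crucible_small, lid_medium, crucible_medium, lid_large, crucible_large, lid_oblong, dish's own z axis and vertical below 0.08 rad and distance of each of crucible_small, crucible_medium, crucible_large, dish, tongs, beaker from where it was at the start of the episode below 0.03 m and linear speed of each of lid_small, crucible_small, lid_medium, crucible_medium, lid_large, crucible_large, lid_oblong, dish below 0.02 m/s and contact force between lid_small and crucible_small above 0.02 N and horizontal distance between lid_medium and crucible_medium below 0.008 m and z of lid_medium in the frame of crucible_medium between 0.037 and 0.043 m and contact force between lid_medium and crucible_medium above 0.02 N and horizontal distance between lid_large and crucible_large below 0.008 m and z of lid_large in the frame of crucible_large between 0.053 and 0.059 m and contact force between lid_large and crucible_large above 0.02 N and x of lid_oblong in the frame of dish between -0.008 and 0.008 m and y of lid_oblong in the frame of dish between -0.0075 and 0.0075 m and angle between the x axis of lid_oblong and the x axis of dish, either way round below 0.15 rad and z of lid_oblong in the frame of dish between 0.025 and 0.031 m and contact force between lid_oblong and dish above 0.02 N); the robot touches nothing.
It fails at once if a lid is dropped or struck onto its vessel (it touches it while moving faster than 0.5 m/s), or is pressed down on it with more than 40 N ((contact force between lid_small and crucible_small above 0.05 N and linear speed of lid_small above 0.5 m/s) or contact force between lid_small and crucible_small above 40 N or (contact force between lid_medium and crucible_medium above 0.05 N and linear speed of lid_medium above 0.5 m/s) or contact force between lid_medium and crucible_medium above 40 N or (contact force between lid_large and crucible_large above 0.05 N and linear speed of lid_large above 0.5 m/s) or contact force between lid_large and crucible_large above 40 N or (contact force between lid_oblong and dish above 0.05 N and linear speed of lid_oblong above 0.5 m/s) or contact force between lid_oblong and dish above 40 N).
It fails at once if a crucible or the dish is tipped by more than 0.6 rad (angle between any of crucible_small, crucible_medium, crucible_large, dish's own z axis and vertical above 0.6 rad).
It also fails if it takes over 104 s, if anything falls off the work surface, if the arm or the gripper's body presses on something with over 40 N, if the wrist force passes 120 N, or if a joint passes its speed limit or range.

## Working session

There is one attempt and no reset: what is moved stays moved. The work goes in short steps, Python scripts to look and compute and a tool call to move; the robot and the scene stay as the last step left them, time stands still between calls to the robot, and variables do not carry over. Pictures are saved under pics/ and viewed, at most 14 in all, crops included, and the job is handed in when it is done.

Besides the shell and the picture viewer there is one more tool, called as name(argument=value, ...), one argument or row to a line, values as JSON. arm_command: Moves the arm, as the interface text tells. Its arguments: {"type":"object","properties":{"deltas":{"type":"array","items":{"type":"object","properties":{"claw":{"type":"number"},"dp":{"type":"array","items":{"type":"number"}},"twist":{"type":"number"}}}},"squeeze":{"type":"number"}},"required":["deltas"]}

```bash
mkdir -p pics; ls; python3 - <<'E'
from cell import env
import cv2
for n in("top","side"):
    im,d=env.get_image(n); cv2.imwrite(f"pics/{n}0.png",im); print(n,env.get_calibration(n))
print(env.get_state())
E
```

```text
pics
top {'fx': 410.6381011443565, 'fy': 410.6381011443565, 'cx': 282.95011371591653, 'cy': 212.7939378357968, 'k1': 0.03766424638205581, 'pose': array([[-0.03517972,  0.97747301, -0.20810792,  0.40607358],
       [-0.99936837, -0.03545521,  0.00240738,  0.12860191],
       [-0.00502536,  0.20806117,  0.97810291,  1.11805765],
       [ 0.        ,  0.        ,  0.        ,  1.        ]])}
side {'fx': 447.16909934711987, 'fy': 447.16909934711987, 'cx': 284.6046516863, 'cy': 219.81067774027298, 'k1': 0.026224088192890023, 'pose': array([[ 0.99465323,  0.06105363, -0.08329106,  0.56048085],
       [-0.10143946,  0.72883847, -0.67712962, -0.64110806],
       [ 0.01936451,  0.68195816,  0.73113479,  0.8840091 ],
       [ 0.        ,  0.        ,  0.        ,  1.        ]])}
{'time': 0.1, 'q': array([-1.28013577e+00,  8.79404053e-02,  1.37212530e+00,  1.65971732e-06,
        1.68356572e+00, -1.03138765e-01]), 'joint_vel': array([ 1.12420447e-03, -1.76440004e-03, -2.87652939e-03, -1.50088591e-04,
       -6.85328343e-05,  9.09089048e-04]), 'joint_torque': array([ 2.80174849e-03, -3.53013468e+01, -3.14219427e+01,  1.47162768e-05,
        7.88685138e-03,  6.53191741e-07]), 'tcp_pos': array([ 0.21087582, -0.50745838,  0.21441252]), 'eef_rot': array([-3.07889938e+00, -6.14192426e-01,  2.97057720e-04]), 'ft_force': array([-0.33068402,  0.14745835, -0.41023129]), 'torque': array([-0.00177296, -0.00652299,  0.00102745]), 'finger_force': 0.0, 'finger_gap': 0.08531632653962647}
```

View pics/top0.png

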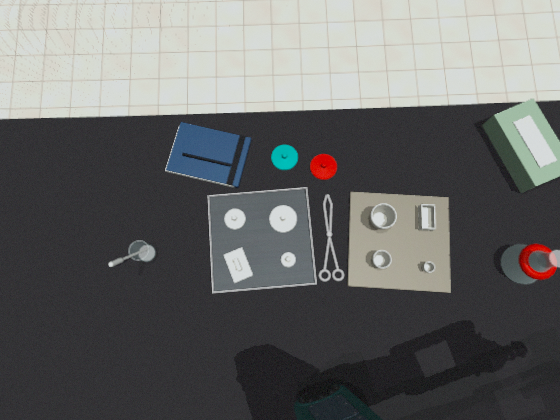

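View pics/side0.png

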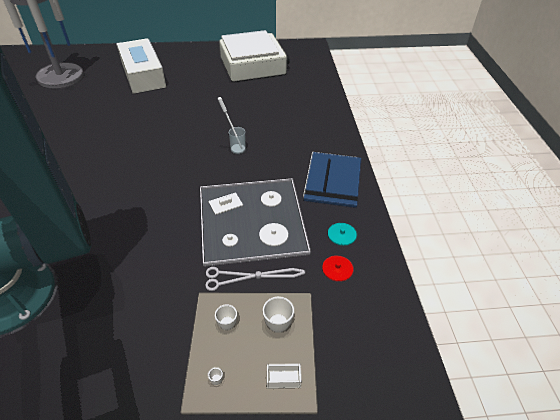

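The top view shows the lids on the tray: medium (235,218), large (283,218), small (288,260) and oblong (238,265). The vessels on the board are large (383,217), medium (381,260), small (429,267) and dish (428,217). The red and turquoise lids are decoys, and the side view agrees with this layout.

```bash
cat > h.py <<'E'
import numpy as np, cv2
from cell import env
def ray(cal,u,v):
    x=(np.asarray(u,float)-cal['cx'])/cal['fx'];y=(np.asarray(v,float)-cal['cy'])/cal['fy']
    a,b=x.copy(),y.copy()
    for _ in range(8):
        s=1+cal['k1']*(a*a+b*b);a,b=x/s,y/s
    return np.stack([a,-b,-np.ones_like(a)],-1)
def plane(cal,u,v,z):
    d=ray(cal,u,v)@cal['pose'][:3,:3].T;o=cal['pose'][:3,3]
    return o+d*((z-o[2])/d[...,2])[...,None]
def cloud(cal,dep):
    v,u=np.mgrid[:dep.shape[0],:dep.shape[1]]
    return (ray(cal,u,v)*dep[...,None])@cal['pose'][:3,:3].T+cal['pose'][:3,3]
def pix(cal,p):
    c=(np.asarray(p)-cal['pose'][:3,3])@cal['pose'][:3,:3];a,b=-c[...,0]/c[...,2],c[...,1]/c[...,2]
    s=1+cal['k1']*(a*a+b*b)
    return a*s*cal['fx']+cal['cx'],b*s*cal['fy']+cal['cy']
E
python3 - <<'E'
from h import *
T={'lid_small':.009,'lid_medium':.009,'lid_large':.009,'lid_oblong':.009,'crucible_small':.036,'crucible_medium':.05,'crucible_large':.066,'dish':.038}
for n in("top","side"):
    im,dep=env.get_image(n);cal=env.get_calibration(n);P=cloud(cal,dep)
    g=im.min(2);m=((g>(120 if n=="top" else 150))).astype(np.uint8)
    k,lab,st,ce=cv2.connectedComponentsWithStats(m)
    for t,z in T.items():
        r=env.mark_of(t,n)
        print(n,t)
        for q in r[:2]:
            v,u=q['location'][0]*420,q['location'][1]*560
            o=plane(cal,u,v,.004 if 'lid' in t else .01)
            print('  net',round(q['score'],2),round(u),round(v),o.round(4)[:2],end=' ')
            i=lab[max(0,int(v)-6):int(v)+7,max(0,int(u)-6):int(u)+7];i=i[i>0]
            if len(i)==0: print();continue
            l=np.bincount(i).argmax();vv,uu=np.nonzero(lab==l)
            if len(vv)>3000: print('big');continue
            X=plane(cal,uu,vv,z)[:,:2].astype(np.float32)
            (cx,cy),rad=cv2.minEnclosingCircle(X)
            print('circ',round(cx,4),round(cy,4),'d',round(2*rad,4),'rect',cv2.minAreaRect(X*1000))
            Q=P[lab==l];Q=Q[(dep[lab==l]>0)]
            print('    depth zmax',np.percentile(Q[:,2],[5,50,95]).round(4),'mean xy',X.mean(0).round(4))
E
```

```text
top lid_small
  net 0.5 288 259 [0.5138 0.1181] circ 0.5141 0.1169 d 0.0429 rect ((513.08935546875, 118.11981964111328), (40.474403381347656, 40.30908966064453), 87.95588684082031)
    depth zmax [0.0037 0.0098 0.0242] mean xy [0.5138 0.117 ]
top lid_medium
  net 0.59 238 221 [0.6236 0.2511] circ 0.6312 0.2596 d 0.0607 rect ((631.0172729492188, 259.77972412109375), (57.85718536376953, 59.18290328979492), 89.09105682373047)
    depth zmax [0.0052 0.01   0.0148] mean xy [0.6309 0.2598]
top lid_large
  net 0.86 322 167 [0.7704 0.0116] 
  net 0.73 282 156 [0.8089 0.1216] 
top lid_oblong
  net 0.94 236 262 [0.5116 0.2586] circ 0.5039 0.2531 d 0.0983 rect ((504.42852783203125, 252.08448791503906), (84.72555541992188, 56.14268493652344), 20.574337005615234)
    depth zmax [0.0044 0.0096 0.025 ] mean xy [0.5042 0.2522]
  net 0.7 429 218 [ 0.614  -0.2737] big
top crucible_small
  net 0.44 428 269 [ 0.4762 -0.2556] big
top crucible_medium
top crucible_large
  net 0.82 378 218 [ 0.6183 -0.1342] big
top dish
  net 0.74 426 220 [ 0.6081 -0.2645] big
  net 0.55 236 222 [0.6198 0.2558] circ 0.6253 
[... 1754 characters left out ...]
77] circ 0.502 -0.1295 d 0.0503 rect ((502.4302673339844, -129.439453125), (47.914615631103516, 47.0344352722168), 68.8973388671875)
    depth zmax [0.0127 0.0351 0.0517] mean xy [ 0.5041 -0.1303]
side crucible_large
  net 0.86 274 326 [ 0.6057 -0.1447] circ 0.6133 -0.1394 d 0.0687 rect ((613.3546752929688, -139.89801025390625), (66.97332000732422, 65.45171356201172), 63.421180725097656)
    depth zmax [0.0134 0.04   0.0676] mean xy [ 0.6144 -0.1409]
side dish
  net 0.77 281 377 [ 0.6084 -0.2599] circ 0.6128 -0.2638 d 0.0739 rect ((614.0069580078125, -263.9092712402344), (38.40713882446289, 66.72032165527344), 84.71768188476562)
    depth zmax [0.0103 0.0144 0.0391] mean xy [ 0.6144 -0.2671]
```

```bash
cat > m.py <<'E'
from h import *
A={'lid_small':(.514,.115,40,.009),'lid_medium':(.630,.257,58,.009),'lid_large':(.626,.123,76,.009),'lid_oblong':(.504,.251,85,.009),'crucible_small':(.479,-.253,29,.036),'crucible_medium':(.502,-.130,48,.05),'crucible_large':(.613,-.140,67,.066),'dish':(.613,-.264,67,.038)}
def measure(A=A,knob=True):
  for n in("top","side"):
    im,dep=env.get_image(n);cal=env.get_calibration(n);P=cloud(cal,dep)
    g=im.min(2)
    for t,(x,y,d,z) in A.items():
        near=(np.hypot(P[...,0]-x,P[...,1]-y)<d/2e3+.018)&(dep>0)
        # rim / disc: bright pixels (side walls excluded by depth)
        m=near&(g>(110 if 'lid' in t else 130))
        if 'lid' not in t: m&=(abs(P[...,2]-z)<.007)
        vv,uu=np.nonzero(m);
        if len(vv)<5: print(n,t,'none');continue
        X=plane(cal,uu,vv,z)[:,:2].astype(np.float32)
        c,r=cv2.minEnclosingCircle(X);R=cv2.minAreaRect(X*1000)
        s=f"{n} {t} circ {c[0]*1e3:.1f} {c[1]*1e3:.1f} d{r*2e3:.1f} rect {R[0][0]:.1f} {R[0][1]:.1f} {R[1][0]:.0f}x{R[1][1]:.0f}@{R[2]:.1f} zmed {np.median(P[m][:,2])*1e3:.1f}"
        k=near&(P[...,2]>z+.009)
        if 'lid' in t and k.sum()>3:
            vk,uk=np.nonzero(k);K=plane(cal,uk,vk,z+.014)[:,:2]*1e3;s+=f" knob {K.mean(0).round(1)} n{k.sum()}"
        print(s)
if __name__=='__main__': measure()
E
python3 m.py
```

```text
top lid_small circ 513.2 117.1 d44.3 rect 513.1 118.1 40x40@88.0 zmed 9.5 knob [514.6 118.4] n15
top lid_medium circ 630.7 260.1 d61.6 rect 631.0 259.8 58x59@89.1 zmed 9.8 knob [631.9 260.5] n17
top lid_large circ 626.9 126.9 d79.9 rect 626.3 126.3 77x76@87.9 zmed 9.9 knob [627.4 127.5] n16
top lid_oblong circ 503.5 253.0 d99.0 rect 504.2 252.1 86x57@20.7 zmed 9.4 knob [505.4 253.5] n60
top crucible_small circ 478.4 -248.1 d28.2 rect 478.3 -248.8 26x27@83.7 zmed 35.0
top crucible_medium circ 503.5 -125.9 d47.6 rect 503.3 -125.9 47x44@88.0 zmed 49.5
top crucible_large circ 614.1 -136.1 d67.2 rect 614.7 -135.9 65x64@88.0 zmed 65.4
top dish circ 613.3 -260.5 d75.0 rect 613.3 -259.9 36x66@86.4 zmed 37.8
side lid_small circ 512.5 112.3 d43.3 rect 512.5 111.0 40x39@85.1 zmed 10.2 knob [512.9 112.1] n22
side lid_medium circ 629.5 254.9 d62.3 rect 630.5 254.1 60x56@85.4 zmed 9.9 knob [629.6 255.6] n15
side lid_large circ 626.4 122.5 d79.6 rect 626.4 122.4 76x76@85.2 zmed 9.9 knob [625.4 123.2] n20
side lid_oblong circ 503.2 247.2 d99.3 rect 503.5 246.6 83x60@20.8 zmed 9.7 knob [503.  247.4] n57
side crucible_small circ 479.9 -253.8 d28.1 rect 480.0 -253.5 27x27@41.9 zmed 35.1
side crucible_medium circ 502.3 -129.8 d49.6 rect 502.6 -129.8 49x45@88.5 zmed 49.7
side crucible_large circ 613.5 -139.7 d68.7 rect 613.6 -139.6 68x64@84.9 zmed 65.3
side dish circ 612.8 -266.4 d73.9 rect 613.0 -266.8 40x65@84.7 zmed 37.1
```

arm_command(
  deltas=[
    {"claw":40,"dp":[32,48,0],"twist":-2},
    {"claw":40,"dp":[32,48,0],"twist":-2},
    {"claw":40,"dp":[32,48,0],"twist":-2},
    {"claw":40,"dp":[32,48,0],"twist":-2},
    {"claw":40,"dp":[32,48,0],"twist":-2},
    {"claw":40,"dp":[32,48,0],"twist":-2},
    {"claw":40,"dp":[32,48,0],"twist":-2},
    {"claw":40,"dp":[32,48,0],"twist":-2},
  ],
  squeeze=30,
)

```text
time: 1.9
tcp_pos: [0.4337, -0.1733, 0.2159]
eef_rot: [3.136, 0.177, 0.002]
ft_force: [1.3, -0.2, 0.0]
finger_gap: 0.0398
finger_force: 0.0
```

arm_command(
  deltas=[
    {"claw":40,"dp":[32,48,-20],"twist":-2},
    {"claw":40,"dp":[32,48,-20],"twist":-2},
    {"claw":40,"dp":[32,48,-20],"twist":-2},
    {"claw":40,"dp":[32,48,-20],"twist":-0.6},
    {"claw":40,"dp":[31,48,-20],"twist":0},
    {"claw":40,"dp":[0,8,0],"twist":0},
    {"claw":40,"dp":[0,0,0],"twist":0},
  ],
)

```text
time: 2.6
tcp_pos: [0.563, 0.0311, 0.1326]
eef_rot: [3.141, 0.004, -0.004]
ft_force: [0.3, 0.6, 0.8]
finger_gap: 0.0399
finger_force: 0.0
```

```bash
python3 -c "
from h import *
s=env.get_state();print(s['time'],s['tcp_pos'],s['eef_rot'],s['finger_gap'],s['q'])"
```

```text
2.6 [0.56296076 0.03113629 0.13255908] [ 3.14131131  0.00373121 -0.00365727] 0.03993874905985257 [-4.50706317e-02  1.49981896e-01  1.46646088e+00 -3.84739449e-04
  1.52746307e+00  1.52336723e+00]
```

arm_command(
  deltas=[
    {"claw":40,"dp":[21,31,-15],"twist":0},
    {"claw":40,"dp":[21,31,-15],"twist":0},
    {"claw":40,"dp":[21.5,31.7,-15],"twist":0},
    {"claw":40,"dp":[0,0,-20],"twist":0},
    {"claw":40,"dp":[0,0,0],"twist":0},
  ],
)

```text
time: 3.1
tcp_pos: [0.6251, 0.1221, 0.0659]
eef_rot: [3.14, -0.002, -0.009]
ft_force: [-0.7, -0.9, 0.2]
finger_gap: 0.0399
finger_force: 0.0
```

arm_command(
  deltas=[
    {"claw":40,"dp":[1.4,2.7,-20],"twist":0},
    {"claw":40,"dp":[0,0,-10],"twist":0},
    {"claw":40,"dp":[0,0,0],"twist":0},
    {"claw":40,"dp":[0,0,0],"twist":0},
  ],
)

```text
time: 3.5
tcp_pos: [0.6284, 0.1251, 0.0396]
eef_rot: [3.141, -0.003, 0.001]
ft_force: [-0.2, 0.3, -0.2]
finger_gap: 0.0401
finger_force: 0.0
```

```bash
python3 - <<'E'
from h import *
import cv2
im,_=env.get_image("side");cal=env.get_calibration("side");u,v=map(int,pix(cal,[.626,.125,.02]))
a=cv2.resize(im[v-60:v+40,u-60:u+60],None,fx=5,fy=5);im2,_=env.get_image("top");c2=env.get_calibration("top");u,v=map(int,pix(c2,[.626,.125,.02]))
cv2.imwrite("pics/g1.png",a)
E
```

```text
(no output)
```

View pics/g1.png

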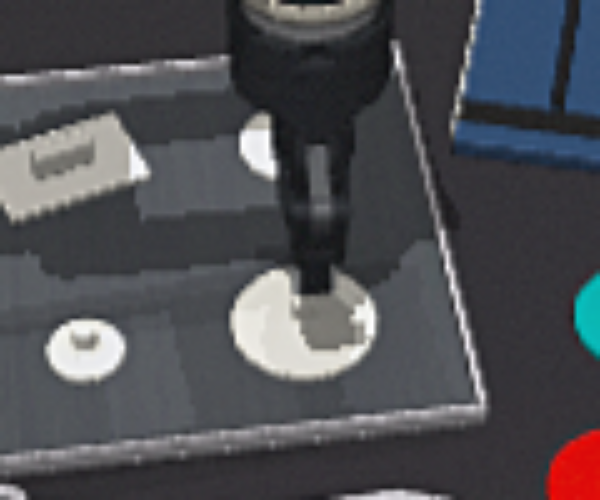

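The crop shows the fingers straddling the knob with the near fingertip just above the large lid, so I'll close now.

arm_command(
  deltas=[
    {"claw":40,"dp":[-1,0,-4],"twist":0},
    {"claw":8,"dp":[0,0,0],"twist":0},
    {"claw":8,"dp":[0,0,0],"twist":0},
    {"claw":8,"dp":[0,0,0],"twist":0},
    {"claw":8,"dp":[0,0,0],"twist":0},
    {"claw":8,"dp":[0,0,0],"twist":0},
  ],
  squeeze=30,
)

```text
time: 4.2
tcp_pos: [0.6273, 0.1262, 0.0346]
eef_rot: [3.141, -0.001, 0.0]
ft_force: [0.5, -0.1, 0.3]
finger_gap: 0.008
finger_force: 0.0
```

```bash
python3 m.py | grep -E "lid"
```

```text
top lid_small none
top lid_medium circ 630.8 259.1 d60.5 rect 630.4 259.5 58x58@25.4 zmed 10.1 knob [631.9 260.5] n17
top lid_large circ 621.8 126.4 d75.1 rect 610.5 125.8 45x73@2.8 zmed 9.7 knob [719.1 119.6] n2984
top lid_oblong circ 504.6 253.2 d97.4 rect 504.6 252.2 84x56@20.4 zmed 9.5 knob [505.2 253.3] n62
side lid_small circ 511.6 112.0 d43.0 rect 512.4 111.0 40x39@85.1 zmed 9.8 knob [451.7 765.7] n264
side lid_medium circ 613.6 253.3 d48.5 rect 609.2 253.0 15x48@3.7 zmed 10.0
side lid_large circ 631.9 245.9 d324.3 rect 631.4 242.4 316x97@82.8 zmed 10.3 knob [655.2 485.3] n3010
side lid_oblong circ 503.7 246.1 d93.4 rect 503.8 247.2 82x56@21.2 zmed 9.4 knob [502.9 247.5] n56
```

```bash
python3 - <<'E'
from h import *
out=[]
for n in("side","top"):
    im,_=env.get_image(n);cal=env.get_calibration(n);u,v=map(int,pix(cal,[.626,.125,.02]))
    out.append(cv2.resize(im[v-50:v+30,u-40:u+40],None,fx=5,fy=5,interpolation=cv2.INTER_CUBIC))
cv2.imwrite("pics/g2.png",cv2.convertScaleAbs(np.hstack(out),alpha=1.6))
E
```

```text
(no output)
```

View pics/g2.png

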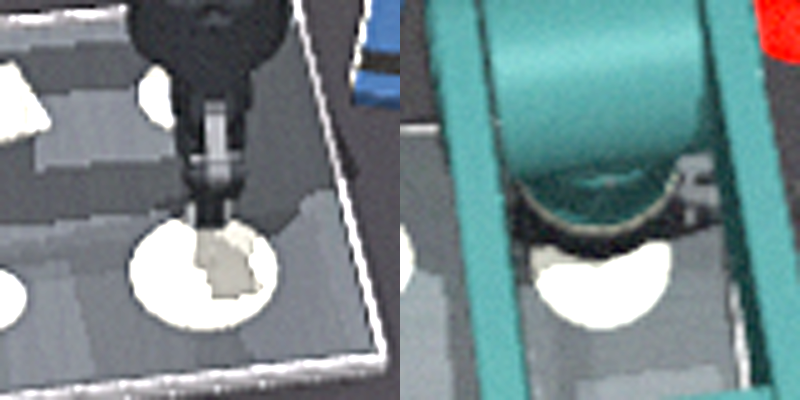

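```bash
python3 - <<'E'
from h import *
im,dep=env.get_image("side");cal=env.get_calibration("side");P=cloud(cal,dep)
u,v=map(int,pix(cal,[.626,.125,.02]));print(u,v)
for r in range(v-22,v+12,2):
    print(r,[f"{P[r,c,1]*1e3:.0f}/{P[r,c,2]*1e3:.0f}/{im[r,c].min()}" for c in range(u-4,u+12,3)])
print(pix(cal,[.627,.126,.0126]),env.get_state()['tcp_pos'])
E
```

```text
273 230
208 ['105/123/30', '107/121/29', '75/152/120', '106/120/57', '106/120/23', '217/5/61']
210 ['107/114/26', '106/114/22', '71/150/116', '83/137/82', '212/4/52', '211/4/60']
212 ['204/7/53', '69/147/78', '66/148/91', '67/147/83', '69/145/44', '202/5/61']
214 ['110/97/46', '65/144/55', '65/143/108', '62/145/101', '62/145/47', '197/3/57']
216 ['194/1/51', '64/138/35', '66/135/59', '61/140/54', '63/137/25', '187/5/55']
218 ['185/3/53', '77/118/23', '78/115/30', '77/117/23', '180/5/45', '179/6/55']
220 ['175/6/44', '108/78/28', '108/76/30', '115/68/86', '172/6/62', '173/4/55']
222 ['170/4/35', '105/74/41', '108/69/30', '113/63/93', '166/5/53', '163/8/55']
224 ['158/8/110', '109/62/31', '109/61/24', '115/53/77', '160/4/64', '156/7/48']
226 ['150/10/210', '151/8/105', '147/12/103', '150/7/146', '149/7/153', '150/6/70']
228 ['140/12/207', '125/28/117', '140/11/110', '139/12/123', '140/10/149', '139/10/238']
230 ['131/16/207', '124/22/113', '119/27/117', '132/12/112', '131/12/120', '133/9/233']
232 ['-641/884/209', '119/20/101', '122/16/102', '127/10/114', '124/13/108', '127/8/239']
234 ['122/9/214', '120/11/202', '119/11/113', '118/12/114', '117/13/114', '118/11/246']
236 ['114/11/214', '115/9/217', '112/12/108', '111/12/115', '110/12/114', '112/9/138']
238 ['107/11/213', '107/10/214', '105/12/120', '104/12/115', '107/9/106', '104/11/132']
240 ['100/11/214', '101/9/214', '100/10/196', '99/10/198', '101/8/220', '99/8/251']
(np.float64(273.62755944201297), np.float64(231.78038838677048)) [0.62725955 0.12616123 0.03453647]
```

The side depth puts the fingertips near z≈50, about 40 mm above what the TCP reading implies, with the knob free below them. I'll open and go down in small steps, watching the force.

arm_command(
  deltas=[
    {"claw":30,"dp":[0,0,0],"twist":0},
    {"claw":30,"dp":[0,0,0],"twist":0},
    {"claw":30,"dp":[0,0,0],"twist":0},
    {"claw":30,"dp":[0,0,-2],"twist":0},
    {"claw":30,"dp":[0,0,-2],"twist":0},
    {"claw":30,"dp":[0,0,0],"twist":0},
  ],
)

```text
time: 5.05
tcp_pos: [0.6269, 0.1261, 0.0299]
eef_rot: [3.141, -0.001, -0.002]
ft_force: [-0.4, 0.4, -1.0]
finger_gap: 0.0301
finger_force: 0.0
```

```bash
python3 - <<'E'
from h import *
for n in("side","top"):
    im,dep=env.get_image(n);cal=env.get_calibration(n);P=cloud(cal,dep)
    m=(dep>0)&(abs(P[...,0]-.626)<.06)&(abs(P[...,1]-.126)<.07)&(P[...,2]>.03)&(P[...,2]<.2)
    Q=P[m];print(n,len(Q))
    for a in range(30,150,10):
        q=Q[(Q[:,2]*1e3>=a)&(Q[:,2]*1e3<a+10)]*1e3
        if len(q)>2: print(a,len(q),q.min(0).round(),q.max(0).round())
E
```

```text
side 671
50 15 [616.  95.  51.] [636. 106.  60.]
60 26 [616.  94.  60.] [636. 140.  68.]
70 12 [620.  93.  70.] [633.  99.  77.]
90 17 [614.  76.  90.] [638. 105. 100.]
100 17 [616.  72. 100.] [638. 101. 110.]
110 48 [611.  67. 110.] [643. 111. 120.]
120 34 [611.  64. 120.] [643. 107. 130.]
130 42 [611.  58. 130.] [645. 133. 140.]
140 98 [607.  57. 140.] [645. 116. 150.]
top 225
50 7 [617. 103.  53.] [622. 155.  60.]
90 14 [615.  86.  93.] [629. 167. 100.]
100 33 [615.  83. 100.] [630. 172. 109.]
110 16 [612.  74. 110.] [622. 171. 120.]
120 10 [616.  69. 121.] [641. 173. 129.]
130 15 [616.  72. 130.] [640.  82. 140.]
140 31 [615.  70. 140.] [641. 172. 150.]
```

arm_command(
  deltas=[
    {"claw":30,"dp":[0,0,-5],"twist":0},
    {"claw":30,"dp":[0,0,-5],"twist":0},
    {"claw":30,"dp":[0,0,-5],"twist":0},
    {"claw":30,"dp":[0,0,-5],"twist":0},
    {"claw":30,"dp":[0,0,0],"twist":0},
  ],
)

```text
time: 5.65
tcp_pos: [0.6263, 0.1261, 0.009]
eef_rot: [3.141, -0.001, -0.004]
ft_force: [-0.4, -1.2, 0.3]
finger_gap: 0.0298
finger_force: 0.0
```

```bash
cat > tip.py <<'E'
from h import *
import sys
s=env.get_state();t=s['tcp_pos'];print(s['time'],t.round(4),s['ft_force'].round(1),s['finger_gap'])
for n in("side","top"):
    im,dep=env.get_image(n);cal=env.get_calibration(n);P=cloud(cal,dep)
    m=(dep>0)&(abs(P[...,0]-t[0])<.06)&(abs(P[...,1]-t[1])<.07)&(P[...,2]>t[2]-.03)&(P[...,2]<t[2]+.08)&(P[...,2]>.014)&(im.max(2)<90)
    Q=P[m]*1e3
    for a in range(10,150,10):
        q=Q[(Q[:,2]>=a)&(Q[:,2]<a+10)]
        if len(q)>2: print(n,a,len(q),q.min(0).round(),q.max(0).round())
E
python3 tip.py; python3 - <<'E'
from h import *
out=[]
for n in("side","top"):
    im,_=env.get_image(n);cal=env.get_calibration(n);u,v=map(int,pix(cal,[.626,.125,.02]))
    out.append(cv2.resize(im[v-50:v+30,u-40:u+40],None,fx=5,fy=5,interpolation=cv2.INTER_CUBIC))
cv2.imwrite("pics/g3.png",cv2.convertScaleAbs(np.hstack(out),alpha=1.6))
E
```

```text
5.65 [0.6263 0.1261 0.009 ] [-0.4 -1.2  0.3] 0.029826028522095902
side 20 3 [623. 102.  25.] [629. 104.  27.]
side 30 12 [616.  96.  33.] [636. 141.  40.]
side 40 20 [616.  94.  40.] [636. 140.  48.]
side 50 7 [620.  95.  51.] [633.  98.  54.]
side 70 24 [613.  76.  74.] [638. 101.  80.]
side 80 9 [614.  71.  81.] [638. 102.  89.]
top 60 3 [617. 100.  67.] [622. 163.  70.]
top 70 14 [615.  82.  72.] [628. 170.  80.]
top 80 23 [616.  87.  80.] [628. 170.  89.]
```

View pics/g3.png

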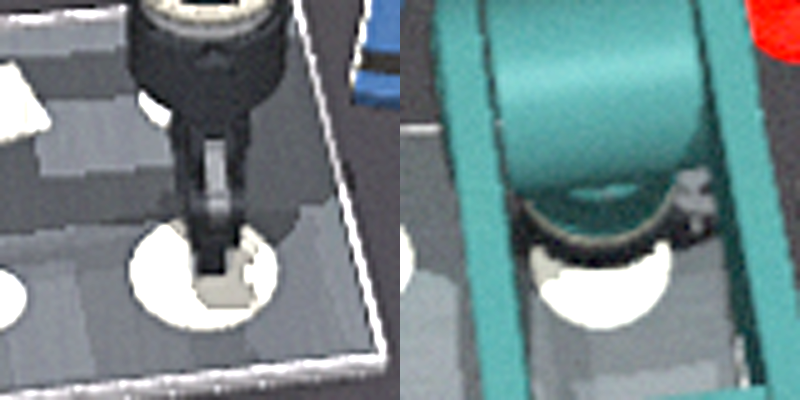

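The picture shows the near fingertip now at z≈28, closer to the lid, so the z reading sits about 40 mm low. I'll descend 13 mm more and close.

arm_command(
  deltas=[
    {"claw":30,"dp":[0,0,-5],"twist":0},
    {"claw":30,"dp":[0,0,-5],"twist":0},
    {"claw":30,"dp":[0,0,-3],"twist":0},
    {"claw":30,"dp":[0,0,0],"twist":0},
  ],
)

```text
time: 6.25
tcp_pos: [0.6265, 0.1261, -0.0036]
eef_rot: [3.141, -0.001, -0.003]
ft_force: [-0.1, 0.6, -0.2]
finger_gap: 0.0299
finger_force: 0.0
```

```bash
python3 tip.py
```

```text
6.25 [ 0.6265  0.1261 -0.0036] [-0.1  0.6 -0.2] 0.029931330815311033
side 20 19 [616.  95.  20.] [636. 142.  29.]
side 30 17 [616.  94.  30.] [636. 104.  40.]
side 40 3 [616.  93.  44.] [633. 103.  46.]
side 50 4 [613.  81.  50.] [626. 144.  60.]
side 60 23 [614.  75.  60.] [638.  98.  69.]
side 70 3 [615.  73.  72.] [618.  98.  74.]
top 50 5 [616.  97.  53.] [623. 161.  58.]
top 60 16 [615.  82.  60.] [628. 171.  70.]
top 70 15 [618.  77.  70.] [629. 170.  76.]
```

arm_command(
  deltas=[
    {"claw":6,"dp":[0,0,0],"twist":0},
    {"claw":6,"dp":[0,0,0],"twist":0},
    {"claw":6,"dp":[0,0,0],"twist":0},
    {"claw":6,"dp":[0,0,0],"twist":0},
    {"claw":6,"dp":[0,0,0],"twist":0},
  ],
  squeeze=30,
)

```text
time: 6.85
tcp_pos: [0.6275, 0.1262, -0.0022]
eef_rot: [-3.142, 0.001, -0.001]
ft_force: [1.0, 0.0, 1.3]
finger_gap: 0.0099
finger_force: 29.3
```

arm_command(
  deltas=[
    {"claw":6,"dp":[0,0,5],"twist":0},
    {"claw":6,"dp":[0,0,15],"twist":0},
    {"claw":6,"dp":[0,0,30],"twist":0},
    {"claw":6,"dp":[0,0,40],"twist":0},
    {"claw":6,"dp":[0,0,30],"twist":0},
    {"claw":6,"dp":[0,0,0],"twist":0},
  ],
)

```text
time: 7.45
tcp_pos: [0.6311, 0.1266, 0.126]
eef_rot: [-3.14, 0.001, -0.022]
ft_force: [1.6, 0.4, 0.5]
finger_gap: 0.01
finger_force: 29.2
```

```bash
cat > pic.py <<'E'
from h import *
import sys
def pic(p,name,w=40):
    out=[]
    for n in("side","top"):
        im,_=env.get_image(n);cal=env.get_calibration(n);u,v=map(int,pix(cal,p))
        out.append(cv2.resize(im[max(0,v-w):v+w,max(0,u-w):u+w],(400,400),interpolation=cv2.INTER_CUBIC))
    cv2.imwrite(f"pics/{name}.png",cv2.convertScaleAbs(np.hstack(out),alpha=1.6))
def held(x,y,d):
    im,dep=env.get_image("side");cal=env.get_calibration("side");P=cloud(cal,dep)
    m=(dep>0)&(im.min(2)>100)&(P[...,2]>.02)&(np.hypot(P[...,0]-x,P[...,1]-y)<d)
    vv,uu=np.nonzero(m);z=np.median(P[m][:,2]);X=plane(cal,uu,vv,z)[:,:2].astype(np.float32)*1e3
    print('held z',np.percentile(P[m][:,2]*1e3,[5,50,95]).round(1),'n',m.sum(),cv2.minEnclosingCircle(X),cv2.minAreaRect(X))
E
python3 -c "
from pic import *
s=env.get_state();t=s['tcp_pos'];print(t)
pic(t+[0,0,.04],'h1');held(t[0],t[1],.07)"
```

```text
[0.6310801  0.12660739 0.12599707]
held z [128.7 132.1 330.9] n 577 ((653.9315185546875, 525.6173706054688), 444.4525451660156) ((648.1743774414062, 525.9866943359375), (888.3657836914062, 103.64592742919922), 88.93942260742188)
```

View pics/h1.png

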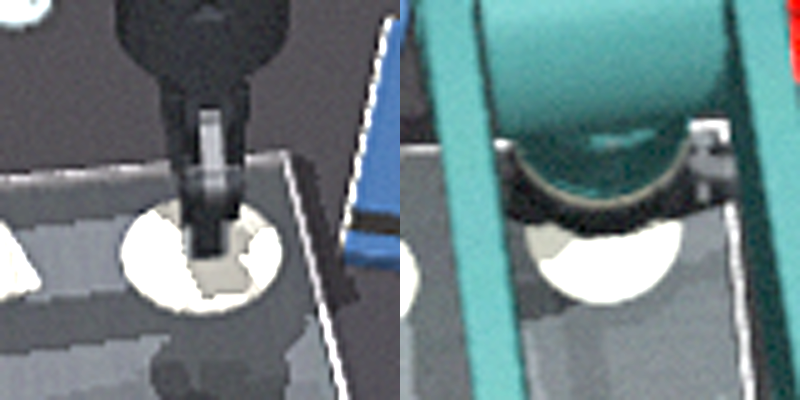

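The picture shows the large lid held level, off the tray. I'll recheck its height and pose once settled.

```bash
cat >> pic.py <<'E'
def held(x,y,d,z0=None):
    for n in ("side","top"):
        s=env.get_state();t=s['tcp_pos']
        im,dep=env.get_image(n);cal=env.get_calibration(n);P=cloud(cal,dep)
        m=(dep>0)&(im.min(2)>100)&(np.hypot(P[...,0]-x,P[...,1]-y)<d)&(abs(P[...,2]-t[2])<.03)&(P[...,2]>.02)
        if m.sum()<5: print(n,'none');continue
        z=np.median(P[m][:,2]);vv,uu=np.nonzero(m);X=plane(cal,uu,vv,z)[:,:2].astype(np.float32)*1e3
        A=np.c_[P[m][:,:2]-P[m][:,:2].mean(0),np.ones(m.sum())];f=np.linalg.lstsq(A,P[m][:,2],rcond=None)[0]
        c,r=cv2.minEnclosingCircle(X);R=cv2.minAreaRect(X)
        print(n,'tcp',(t*1e3).round(1),'top z %.1f n%d'%(z*1e3,m.sum()),'tilt',f[:2].round(2),'circ',np.round(c,1),'d%.1f'%(2*r),'rect',np.round(R[0],1),np.round(R[1],0),round(R[2],1))
E
python3 -c "
from pic import *
held(.629,.126,.06)"
```

```text
side tcp [626.9 126.1 117.4] top z 129.3 n442 tilt [-0.    0.01] circ [625.1 121.6] d77.2 rect [624.6 120.4] [72. 72.] 83.9
top tcp [626.2 126.1 116.1] top z 128.2 n329 tilt [0.02 0.01] circ [620.  127.1] d72.6 rect [606.9 127. ] [37. 72.] 0.4
```

arm_command(
  deltas=[
    {"claw":6,"dp":[-1.5,-20,0],"twist":0},
    {"claw":6,"dp":[-1.5,-35,0],"twist":0},
    {"claw":6,"dp":[-1.5,-40,0],"twist":0},
    {"claw":6,"dp":[-1.5,-42,0],"twist":0},
    {"claw":6,"dp":[-1.5,-42,0],"twist":0},
    {"claw":6,"dp":[-1.5,-38,0],"twist":0},
    {"claw":6,"dp":[-1.5,-30,0],"twist":0},
    {"claw":6,"dp":[-1.5,-15,0],"twist":0},
  ],
)

```text
time: 8.5
tcp_pos: [0.6139, -0.1383, 0.1154]
eef_rot: [-3.141, 0.005, 0.006]
ft_force: [-1.1, -0.4, -0.8]
finger_gap: 0.01
finger_force: 29.3
```

arm_command(
  deltas=[
    {"claw":6,"dp":[0,0,0],"twist":0},
    {"claw":6,"dp":[0,0,0],"twist":0},
    {"claw":6,"dp":[0,0,0],"twist":0},
  ],
)

```text
time: 8.8
tcp_pos: [0.6153, -0.134, 0.1172]
eef_rot: [-3.141, -0.002, 0.001]
ft_force: [0.7, -0.4, -0.2]
finger_gap: 0.01
finger_force: 29.3
```

```bash
python3 -c "
from pic import *
held(.614,-.136,.06)"
```

```text
side tcp [ 615.3 -134.   117.2] top z 129.2 n663 tilt [-0.01  0.01] circ [ 613.1 -137.3] d76.7 rect [ 613.1 -140.5] [70. 75.] 77.7
top tcp [ 615.4 -134.   117.3] top z 129.0 n140 tilt [ 0.04 -0.08] circ [ 599.  -107.7] d45.1 rect [ 599.7 -108.6] [38. 30.] 68.7
```

arm_command(
  deltas=[
    {"claw":6,"dp":[-0.3,-2.3,-15],"twist":0},
    {"claw":6,"dp":[0,0,-15],"twist":0},
    {"claw":6,"dp":[0,0,-10],"twist":0},
    {"claw":6,"dp":[0,0,-8],"twist":0},
    {"claw":6,"dp":[0,0,-4],"twist":0},
    {"claw":6,"dp":[0,0,0],"twist":0},
    {"claw":6,"dp":[0,0,0],"twist":0},
  ],
)

```text
time: 9.6
tcp_pos: [0.6152, -0.1383, 0.0659]
eef_rot: [3.141, -0.001, 0.001]
ft_force: [-0.3, 0.8, -0.3]
finger_gap: 0.0101
finger_force: 29.3
```

```bash
python3 -c "
from pic import *
held(.614,-.136,.06)"
```

```text
side tcp [ 615.2 -138.3   65.9] top z 77.5 n739 tilt [0.02 0.22] circ [ 611.8 -147.8] d87.3 rect [ 611.8 -150.9] [81. 75.] 77.8
top tcp [ 615.4 -138.3   66.3] top z 77.5 n135 tilt [ 0.21 -0.06] circ [ 612.9 -121.3] d68.8 rect [ 610.7 -114.1] [67. 31.] 16.7
```

arm_command(
  deltas=[
    {"claw":6,"dp":[-0.5,1.5,-2],"twist":0},
    {"claw":6,"dp":[0,0,-1.5],"twist":0},
    {"claw":6,"dp":[0,0,-1],"twist":0},
    {"claw":6,"dp":[0,0,0],"twist":0},
    {"claw":6,"dp":[0,0,-0.7],"twist":0},
    {"claw":6,"dp":[0,0,0],"twist":0},
  ],
)

```text
time: 10.3
tcp_pos: [0.6144, -0.1366, 0.0602]
eef_rot: [3.142, -0.001, -0.0]
ft_force: [0.3, 0.6, -0.4]
finger_gap: 0.0103
finger_force: 29.2
```

arm_command(
  deltas=[
    {"claw":6,"dp":[0,0,-0.8],"twist":0},
    {"claw":6,"dp":[0,0,0],"twist":0},
    {"claw":6,"dp":[0,0,0],"twist":0},
  ],
)

```text
time: 10.6
tcp_pos: [0.6146, -0.1367, 0.0601]
eef_rot: [3.141, -0.001, 0.001]
ft_force: [-0.6, -0.2, 2.5]
finger_gap: 0.0099
finger_force: 29.5
```

Contact felt (≈3 N), so I'll release and lift.

arm_command(
  deltas=[
    {"claw":16,"dp":[0,0,0],"twist":0},
    {"claw":30,"dp":[0,0,0],"twist":0},
    {"claw":30,"dp":[0,0,0],"twist":0},
    {"claw":30,"dp":[0,0,10],"twist":0},
    {"claw":30,"dp":[0,0,30],"twist":0},
    {"claw":30,"dp":[0,0,30],"twist":0},
    {"claw":30,"dp":[0,0,0],"twist":0},
    {"claw":30,"dp":[0,0,0],"twist":0},
  ],
)

```text
time: 11.4
tcp_pos: [0.6153, -0.1369, 0.1314]
eef_rot: [3.14, -0.001, 0.005]
ft_force: [0.3, 0.4, -0.3]
finger_gap: 0.03
finger_force: 0.0
```

```bash
python3 -c "
from m import *
measure({'lid_large':(.614,-.138,76,.071),'crucible_small':A['crucible_small'],'dish':A['dish']})
print(env.get_state()['tcp_pos'])
from pic import pic
pic([.614,-.137,.066],'p1')"
```

```text
top lid_large circ 609.0 -153.7 d167.2 rect 622.5 -141.2 96x159@38.2 zmed 70.4 knob [ 722.3 -295. ] n3953
top crucible_small none
top dish circ 613.3 -260.5 d75.0 rect 613.3 -259.9 36x66@86.4 zmed 38.0
side lid_large circ 618.8 79.0 d609.5 rect 639.1 76.8 606x107@83.9 zmed 70.8 knob [658.6 219.5] n5388
side crucible_small circ 479.7 -253.8 d28.5 rect 480.0 -254.2 26x27@89.7 zmed 35.8
side dish circ 612.8 -266.4 d73.9 rect 613.1 -265.9 38x65@84.7 zmed 37.0
[ 0.61381677 -0.13644252  0.12850186]
```

View pics/p1.png

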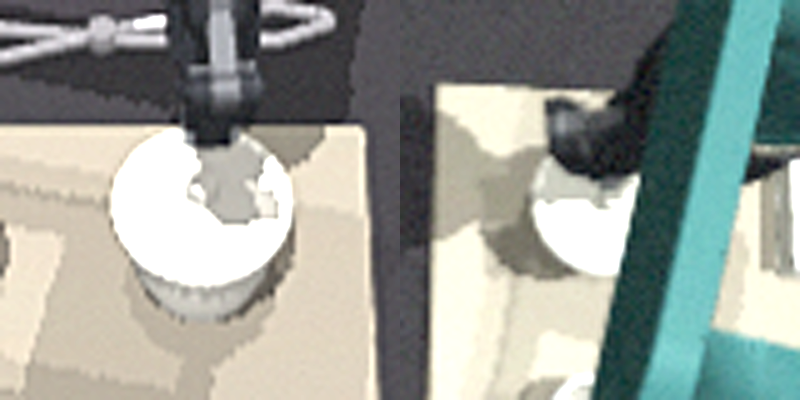

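The side crop shows the large lid flat and centred on its crucible. Next is the medium lid.

arm_command(
  deltas=[
    {"claw":30,"dp":[2,30,0],"twist":0},
    {"claw":30,"dp":[2,45,0],"twist":0},
    {"claw":30,"dp":[2,50,0],"twist":0},
    {"claw":30,"dp":[2,50,0],"twist":0},
    {"claw":30,"dp":[2,50,0],"twist":0},
    {"claw":30,"dp":[2,50,0],"twist":0},
    {"claw":30,"dp":[2,50,0],"twist":0},
    {"claw":30,"dp":[2,40,-20],"twist":0},
  ],
)

```text
time: 12.4
tcp_pos: [0.6316, 0.2317, 0.1118]
eef_rot: [-3.14, -0.002, -0.008]
ft_force: [0.3, -0.9, 0.7]
finger_gap: 0.0303
finger_force: 0.0
```

arm_command(
  deltas=[
    {"claw":30,"dp":[0.5,25,-20],"twist":0},
    {"claw":30,"dp":[0,5.7,-20],"twist":0},
    {"claw":30,"dp":[0,0,-20],"twist":0},
    {"claw":30,"dp":[0,0,0],"twist":0},
    {"claw":30,"dp":[0,0,0],"twist":0},
  ],
)

```text
time: 12.9
tcp_pos: [0.6302, 0.2585, 0.0483]
eef_rot: [3.141, -0.001, -0.004]
ft_force: [0.4, -0.6, -0.1]
finger_gap: 0.0303
finger_force: 0.0
```

arm_command(
  deltas=[
    {"claw":30,"dp":[0.3,0.7,-25],"twist":0},
    {"claw":30,"dp":[0,0,-15],"twist":0},
    {"claw":30,"dp":[0,0,-8],"twist":0},
    {"claw":30,"dp":[0,0,-3],"twist":0},
    {"claw":30,"dp":[0,0,0],"twist":0},
    {"claw":30,"dp":[0,0,0],"twist":0},
  ],
)

```text
time: 13.5
tcp_pos: [0.6319, 0.2597, -0.0004]
eef_rot: [-3.141, 0.001, -0.003]
ft_force: [0.7, -1.1, 0.6]
finger_gap: 0.03
finger_force: 0.0
```

```bash
python3 -c "
from pic import *
t=env.get_state()['tcp_pos'];print(t);pic([.6305,.258,.02],'q2')"
```

```text
[ 6.31913203e-01  2.59721537e-01 -3.95614589e-04]
```

View pics/q2.png

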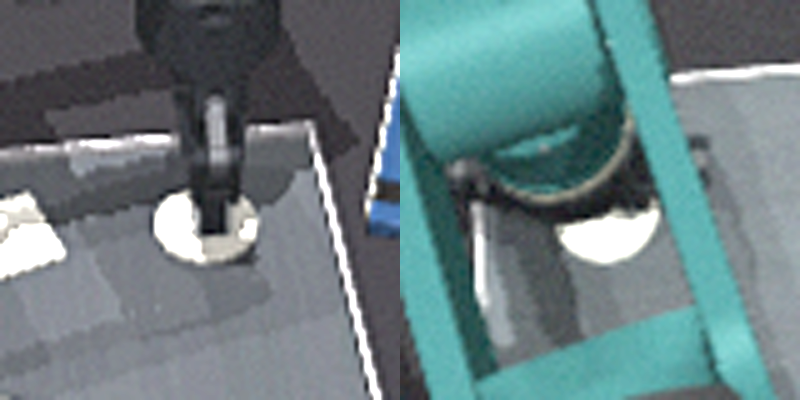

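The crop shows the fingers over the medium lid's centre, perhaps 1 mm toward +x. I'll correct that and grip.

arm_command(
  deltas=[
    {"claw":30,"dp":[-1.2,0,-2.5],"twist":0},
    {"claw":20,"dp":[0,0,0],"twist":0},
    {"claw":6,"dp":[0,0,0],"twist":0},
    {"claw":6,"dp":[0,0,0],"twist":0},
    {"claw":6,"dp":[0,0,0],"twist":0},
    {"claw":6,"dp":[0,0,0],"twist":0},
  ],
)

```text
time: 14.2
tcp_pos: [0.63, 0.2596, -0.0039]
eef_rot: [3.142, -0.001, 0.0]
ft_force: [-0.4, -0.4, -0.1]
finger_gap: 0.01
finger_force: 29.3
```

arm_command(
  deltas=[
    {"claw":6,"dp":[0,0,5],"twist":0},
    {"claw":6,"dp":[0,0,15],"twist":0},
    {"claw":6,"dp":[0,0,30],"twist":0},
    {"claw":6,"dp":[0,0,35],"twist":0},
    {"claw":6,"dp":[0,0,25],"twist":0},
    {"claw":6,"dp":[0,0,10],"twist":0},
    {"claw":6,"dp":[0,0,0],"twist":0},
    {"claw":6,"dp":[0,0,0],"twist":0},
  ],
)

```text
time: 15.0
tcp_pos: [0.6294, 0.2594, 0.1149]
eef_rot: [3.141, -0.001, -0.003]
ft_force: [-0.9, -0.2, 0.0]
finger_gap: 0.0104
finger_force: 29.2
```

```bash
python3 -c "
from pic import *
held(.630,.259,.05)"
```

```text
side tcp [629.4 259.4 114.9] top z 128.6 n192 tilt [-0.01  0.02] circ [629.7 254.1] d60.0 rect [629.5 252.3] [56. 55.] 85.6
top tcp [628.9 259.2 113.8] top z 128.0 n152 tilt [ 0.02 -0.  ] circ [623.6 260.3] d52.4 rect [613.8 258.8] [23. 52.] 8.2
```

arm_command(
  deltas=[
    {"claw":6,"dp":[-6,-20,0],"twist":0},
    {"claw":6,"dp":[-12,-35,0],"twist":0},
    {"claw":6,"dp":[-13,-40,0],"twist":0},
    {"claw":6,"dp":[-13,-40,0],"twist":0},
    {"claw":6,"dp":[-13,-40,0],"twist":0},
    {"claw":6,"dp":[-13,-40,0],"twist":0},
    {"claw":6,"dp":[-13,-40,0],"twist":0},
    {"claw":6,"dp":[-13,-40,0],"twist":0},
  ],
)

```text
time: 15.9
tcp_pos: [0.5322, -0.0367, 0.1141]
eef_rot: [-3.141, 0.001, 0.005]
ft_force: [-0.2, 1.3, 0.0]
finger_gap: 0.0104
finger_force: 29.3
```

arm_command(
  deltas=[
    {"claw":6,"dp":[-13,-40,0],"twist":0},
    {"claw":6,"dp":[-11,-33,0],"twist":0},
    {"claw":6,"dp":[-7,-17.5,0],"twist":0},
    {"claw":6,"dp":[0,0,0],"twist":0},
    {"claw":6,"dp":[0,0,0],"twist":0},
    {"claw":6,"dp":[0,0,0],"twist":0},
  ],
)

```text
time: 16.5
tcp_pos: [0.503, -0.1248, 0.1152]
eef_rot: [-3.141, -0.001, 0.002]
ft_force: [0.5, 0.2, -0.8]
finger_gap: 0.0102
finger_force: 29.3
```

```bash
python3 -c "
from pic import *
held(.502,-.126,.05)"
```

```text
side tcp [ 503.  -124.8  115.2] top z 128.9 n325 tilt [-0.01  0.02] circ [ 504.  -128.1] d58.6 rect [ 504.4 -131. ] [57. 53.] 12.2
top tcp [ 503.1 -124.8  115.4] top z 128.4 n78 tilt [-0.02  0.  ] circ [ 505.4 -117.3] d55.5 rect [ 504.4 -108.7] [55. 28.] 4.9
```

arm_command(
  deltas=[
    {"claw":6,"dp":[-1.1,-1.5,-15],"twist":0},
    {"claw":6,"dp":[0,0,-20],"twist":0},
    {"claw":6,"dp":[0,0,-15],"twist":0},
    {"claw":6,"dp":[0,0,-12],"twist":0},
    {"claw":6,"dp":[0,0,-5],"twist":0},
    {"claw":6,"dp":[0,0,-1],"twist":0},
    {"claw":6,"dp":[0,0,0],"twist":0},
    {"claw":6,"dp":[0,0,0],"twist":0},
  ],
)

```text
time: 17.4
tcp_pos: [0.5027, -0.1276, 0.049]
eef_rot: [3.141, -0.001, 0.003]
ft_force: [-0.6, 0.1, -0.5]
finger_gap: 0.0103
finger_force: 29.3
```

arm_command(
  deltas=[
    {"claw":6,"dp":[-0.3,1.2,-2],"twist":0},
    {"claw":6,"dp":[0,0,-1.5],"twist":0},
    {"claw":6,"dp":[0,0,-1],"twist":0},
    {"claw":6,"dp":[0,0,-0.7],"twist":0},
    {"claw":6,"dp":[0,0,-0.5],"twist":0},
    {"claw":6,"dp":[0,0,0],"twist":0},
    {"claw":6,"dp":[0,0,0],"twist":0},
  ],
)

```text
time: 18.1
tcp_pos: [0.5016, -0.1262, 0.0423]
eef_rot: [3.141, -0.001, 0.0]
ft_force: [0.1, -1.1, -0.3]
finger_gap: 0.0105
finger_force: 29.3
```

arm_command(
  deltas=[
    {"claw":6,"dp":[0.4,0,-0.6],"twist":0},
    {"claw":6,"dp":[0,0,0],"twist":0},
    {"claw":6,"dp":[0,0,-0.6],"twist":0},
    {"claw":6,"dp":[0,0,0],"twist":0},
  ],
)

```text
time: 18.5
tcp_pos: [0.5024, -0.1263, 0.0423]
eef_rot: [3.141, -0.001, 0.002]
ft_force: [-1.8, 1.0, 6.8]
finger_gap: 0.0104
finger_force: 29.8
```

arm_command(
  deltas=[
    {"claw":16,"dp":[0,0,0],"twist":0},
    {"claw":30,"dp":[0,0,0],"twist":0},
    {"claw":30,"dp":[0,0,0],"twist":0},
    {"claw":30,"dp":[0,0,10],"twist":0},
    {"claw":30,"dp":[0,0,30],"twist":0},
    {"claw":30,"dp":[0,0,30],"twist":0},
    {"claw":30,"dp":[1,30,0],"twist":0},
    {"claw":30,"dp":[2,45,0],"twist":0},
  ],
)

```text
time: 19.3
tcp_pos: [0.5065, -0.0524, 0.1136]
eef_rot: [3.14, -0.008, 0.007]
ft_force: [0.2, 0.4, -0.3]
finger_gap: 0.0301
finger_force: 0.0
```

arm_command(
  deltas=[
    {"claw":30,"dp":[2,45,0],"twist":0},
    {"claw":30,"dp":[2,45,0],"twist":0},
    {"claw":30,"dp":[2,45,0],"twist":0},
    {"claw":30,"dp":[2,32.8,-30],"twist":0},
    {"claw":30,"dp":[0,0,-30],"twist":0},
    {"claw":30,"dp":[0,0,0],"twist":0},
    {"claw":30,"dp":[0,0,0],"twist":0},
  ],
)

```text
time: 20.0
tcp_pos: [0.5129, 0.1164, 0.0514]
eef_rot: [3.141, -0.001, -0.001]
ft_force: [0.4, -0.2, 0.1]
finger_gap: 0.0301
finger_force: 0.0
```

```bash
python3 -c "
from m import *
measure({'lid_large':(.614,-.138,76,.071),'lid_medium':(.502,-.127,58,.055),'crucible_small':A['crucible_small'],'dish':A['dish']})
from pic import pic
pic([.56,-.17,.03],'p2',60)"
```

```text
top lid_large circ 602.6 -124.2 d108.2 rect 602.0 -126.4 99x106@73.6 zmed 70.3 knob [ 613.7 -135.2] n21
top lid_medium circ 498.0 -116.8 d91.5 rect 498.1 -116.5 88x88@66.6 zmed 13.4 knob [ 503.4 -125. ] n18
top crucible_small circ 478.4 -248.1 d28.2 rect 478.3 -248.8 26x27@83.7 zmed 34.8
top dish circ 613.3 -260.5 d75.0 rect 613.3 -259.8 36x66@86.4 zmed 37.6
side lid_large circ 611.5 -163.7 d126.2 rect 607.4 -165.1 103x122@18.7 zmed 70.2 knob [ 613.2 -139.2] n29
side lid_medium circ 504.7 -148.8 d100.4 rect 506.0 -152.0 93x90@56.1 zmed 14.2 knob [ 502.1 -128.8] n33
side crucible_small circ 479.7 -253.8 d28.5 rect 480.0 -254.2 26x27@89.7 zmed 35.7
side dish circ 612.5 -266.7 d74.7 rect 613.4 -266.4 40x65@85.7 zmed 37.0
```

View pics/p2.png

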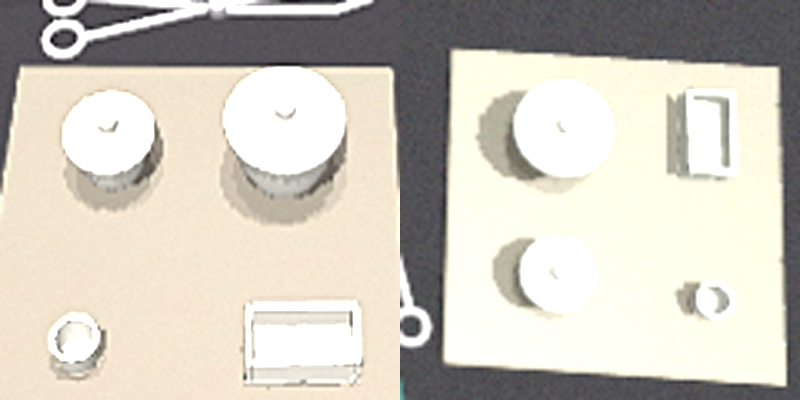

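Both lids sit flat with knobs within about 1 mm of the crucible centres, in both views. Next is the small lid.

arm_command(
  deltas=[
    {"claw":30,"dp":[0.2,0,-25],"twist":0},
    {"claw":30,"dp":[0,0,-17],"twist":0},
    {"claw":30,"dp":[0,0,-8],"twist":0},
    {"claw":30,"dp":[0,0,-3],"twist":0},
    {"claw":30,"dp":[0,0,0],"twist":0},
    {"claw":30,"dp":[0,0,0],"twist":0},
  ],
)

```text
time: 20.8
tcp_pos: [0.5142, 0.1166, -0.0007]
eef_rot: [-3.141, 0.001, -0.003]
ft_force: [1.1, -0.2, -0.3]
finger_gap: 0.0298
finger_force: 0.0
```

arm_command(
  deltas=[
    {"claw":30,"dp":[-0.7,0,-2.7],"twist":0},
    {"claw":20,"dp":[0,0,0],"twist":0},
    {"claw":6,"dp":[0,0,0],"twist":0},
    {"claw":6,"dp":[0,0,0],"twist":0},
    {"claw":6,"dp":[0,0,0],"twist":0},
    {"claw":6,"dp":[0,0,0],"twist":0},
  ],
)

```text
time: 21.4
tcp_pos: [0.5128, 0.1166, -0.0043]
eef_rot: [-3.142, 0.001, -0.001]
ft_force: [-0.9, 0.7, 1.2]
finger_gap: 0.0102
finger_force: 29.3
```

arm_command(
  deltas=[
    {"claw":6,"dp":[0,0,5],"twist":0},
    {"claw":6,"dp":[0,0,15],"twist":0},
    {"claw":6,"dp":[0,0,30],"twist":0},
    {"claw":6,"dp":[0,0,35],"twist":0},
    {"claw":6,"dp":[0,0,25],"twist":0},
    {"claw":6,"dp":[0,0,10],"twist":0},
    {"claw":6,"dp":[0,0,0],"twist":0},
    {"claw":6,"dp":[0,0,0],"twist":0},
  ],
)

```text
time: 22.2
tcp_pos: [0.5117, 0.1165, 0.1139]
eef_rot: [3.141, -0.001, -0.004]
ft_force: [0.2, 0.2, -0.9]
finger_gap: 0.0102
finger_force: 29.2
```

```bash
python3 -c "
from pic import *
held(.513,.1165,.04)"
```

```text
side tcp [511.7 116.5 113.9] top z 128.0 n91 tilt [-0.01  0.02] circ [511.6 112.1] d40.8 rect [512.7 109.5] [38. 35.] 2.8
top none
```

arm_command(
  deltas=[
    {"claw":6,"dp":[-3,-20,0],"twist":0},
    {"claw":6,"dp":[-3,-35,0],"twist":0},
    {"claw":6,"dp":[-3,-40,0],"twist":0},
    {"claw":6,"dp":[-3,-40,0],"twist":0},
    {"claw":6,"dp":[-3,-40,0],"twist":0},
    {"claw":6,"dp":[-3,-40,0],"twist":0},
    {"claw":6,"dp":[-3,-40,0],"twist":0},
    {"claw":6,"dp":[-3,-40,0],"twist":0},
  ],
)

```text
time: 23.1
tcp_pos: [0.4873, -0.1796, 0.1136]
eef_rot: [-3.14, 0.001, 0.004]
ft_force: [0.7, 0.1, -0.4]
finger_gap: 0.0103
finger_force: 29.3
```

arm_command(
  deltas=[
    {"claw":6,"dp":[-3,-40,0],"twist":0},
    {"claw":6,"dp":[-3,-20,0],"twist":0},
    {"claw":6,"dp":[-3,-11,0],"twist":0},
    {"claw":6,"dp":[0,0,0],"twist":0},
    {"claw":6,"dp":[0,0,0],"twist":0},
    {"claw":6,"dp":[0,0,0],"twist":0},
  ],
)

```text
time: 23.7
tcp_pos: [0.4797, -0.248, 0.1151]
eef_rot: [-3.141, -0.002, 0.001]
ft_force: [1.0, 0.3, -0.6]
finger_gap: 0.0102
finger_force: 29.3
```

```bash
python3 -c "
from pic import *
held(.479,-.2495,.04)"
```

```text
side tcp [ 479.7 -248.   115.1] top z 128.1 n90 tilt [ 0.05 -0.01] circ [ 483.2 -252.9] d39.2 rect [ 490.2 -256.4] [39. 16.] 63.5
top tcp [ 479.8 -248.1  115.3] top z 127.9 n46 tilt [0.02 0.02] circ [ 478.3 -245.6] d38.9 rect [ 475.  -240.5] [37. 27.] 29.1
```

arm_command(
  deltas=[
    {"claw":6,"dp":[-0.8,-1.3,-15],"twist":0},
    {"claw":6,"dp":[0,0,-25],"twist":0},
    {"claw":6,"dp":[0,0,-20],"twist":0},
    {"claw":6,"dp":[0,0,-13],"twist":0},
    {"claw":6,"dp":[0,0,-6],"twist":0},
    {"claw":6,"dp":[0,0,-2],"twist":0},
    {"claw":6,"dp":[0,0,0],"twist":0},
    {"claw":6,"dp":[0,0,0],"twist":0},
  ],
)

```text
time: 24.6
tcp_pos: [0.4795, -0.2512, 0.0355]
eef_rot: [3.14, -0.001, 0.003]
ft_force: [0.4, 0.4, -0.1]
finger_gap: 0.0104
finger_force: 29.3
```

```bash
python3 -c "
from pic import *
held(.479,-.2495,.04);pic([.479,-.2495,.036],'s3')"
```

```text
side tcp [ 479.5 -251.2   35.5] top z 48.4 n73 tilt [0.6  0.21] circ [ 480.8 -257.8] d41.3 rect [ 482.8 -261.5] [36. 33.] 13.2
top tcp [ 479.5 -251.2   35.6] top z 48.5 n31 tilt [0.08 0.06] circ [ 479. -248.] d39.0 rect [ 476.1 -242. ] [38. 23.] 26.1
```

View pics/s3.png

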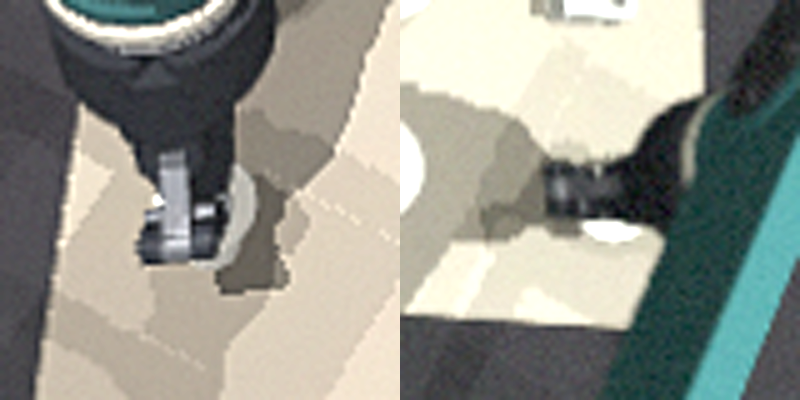

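The lid mostly hides the crucible here, but top-view numbers put lid (479,-248) over vessel (478.4,-248.4). I'll lower it the rest of the way.

arm_command(
  deltas=[
    {"claw":6,"dp":[-0.4,1.5,-3],"twist":0},
    {"claw":6,"dp":[0,0,-1.5],"twist":0},
    {"claw":6,"dp":[0,0,-1],"twist":0},
    {"claw":6,"dp":[0,0,-0.7],"twist":0},
    {"claw":6,"dp":[0,0,0],"twist":0},
    {"claw":6,"dp":[0,0,0],"twist":0},
  ],
)

```text
time: 25.4
tcp_pos: [0.4783, -0.2492, 0.0282]
eef_rot: [3.142, -0.001, -0.0]
ft_force: [-0.1, 0.1, -0.7]
finger_gap: 0.0103
finger_force: 29.3
```

arm_command(
  deltas=[
    {"claw":6,"dp":[0.3,0,-0.6],"twist":0},
    {"claw":6,"dp":[0,0,0],"twist":0},
    {"claw":6,"dp":[0,0,0],"twist":0},
  ],
)

```text
time: 25.7
tcp_pos: [0.4787, -0.2493, 0.0279]
eef_rot: [3.141, -0.001, 0.0]
ft_force: [0.4, 0.7, 0.9]
finger_gap: 0.0104
finger_force: 29.4
```

arm_command(
  deltas=[
    {"claw":6,"dp":[0,0,-0.5],"twist":0},
    {"claw":6,"dp":[0,0,0],"twist":0},
    {"claw":6,"dp":[0,0,0],"twist":0},
  ],
)

```text
time: 26.0
tcp_pos: [0.4789, -0.2494, 0.0278]
eef_rot: [3.141, -0.001, 0.001]
ft_force: [-1.5, 1.4, 5.1]
finger_gap: 0.0103
finger_force: 29.7
```

arm_command(
  deltas=[
    {"claw":14,"dp":[0,0,0],"twist":0},
    {"claw":22,"dp":[0,0,0],"twist":0},
    {"claw":30,"dp":[0,0,0],"twist":0},
    {"claw":30,"dp":[0,0,0],"twist":0},
    {"claw":30,"dp":[0,0,10],"twist":0},
    {"claw":30,"dp":[0,0,35],"twist":0},
    {"claw":30,"dp":[0,0,35],"twist":0},
    {"claw":30,"dp":[0,30,10],"twist":0},
  ],
)

```text
time: 26.8
tcp_pos: [0.4812, -0.2229, 0.1228]
eef_rot: [3.135, -0.007, 0.013]
ft_force: [1.5, 0.8, -0.5]
finger_gap: 0.0298
finger_force: 0.0
```

arm_command(
  deltas=[
    {"claw":35,"dp":[2.5,45,0],"twist":2.6},
    {"claw":35,"dp":[2.5,50,0],"twist":2.6},
    {"claw":35,"dp":[2.5,50,0],"twist":2.6},
    {"claw":35,"dp":[2.5,50,0],"twist":2.6},
    {"claw":35,"dp":[2.5,50,0],"twist":2.6},
    {"claw":35,"dp":[2.5,50,0],"twist":2.6},
    {"claw":35,"dp":[2.5,50,0],"twist":2.6},
    {"claw":35,"dp":[2.5,50,0],"twist":2.4},
  ],
)

```text
time: 27.6
tcp_pos: [0.4987, 0.1775, 0.1183]
eef_rot: [3.09, 0.564, 0.003]
ft_force: [1.3, 0.1, -0.4]
finger_gap: 0.0351
finger_force: 0.0
```

arm_command(
  deltas=[
    {"claw":35,"dp":[2.5,45,0],"twist":0},
    {"claw":35,"dp":[2.5,31,-20],"twist":0},
    {"claw":35,"dp":[0,0,-30],"twist":0},
    {"claw":35,"dp":[0,0,0],"twist":0},
    {"claw":35,"dp":[0,0,0],"twist":0},
  ],
)

```text
time: 28.1
tcp_pos: [0.5033, 0.251, 0.0672]
eef_rot: [3.091, 0.56, -0.002]
ft_force: [0.1, -0.0, 0.6]
finger_gap: 0.0349
finger_force: 0.0
```

```bash
python3 -c "
from m import *
measure({'lid_small':(.479,-.25,40,.041),'lid_medium':(.502,-.127,58,.055),'dish':A['dish']})
s=env.get_state();print(s['time'],s['tcp_pos'],s['q'][5])
from pic import pic
pic([.479,-.25,.036],'p3')"
```

```text
top lid_small circ 476.3 -239.2 d74.5 rect 476.4 -239.1 72x73@84.1 zmed 10.8 knob [ 478.3 -246.8] n18
top lid_medium circ 498.4 -116.9 d91.1 rect 498.3 -116.7 87x90@85.6 zmed 13.4 knob [ 503.5 -124.7] n18
top dish circ 613.3 -260.5 d75.0 rect 613.3 -259.9 36x66@86.4 zmed 37.8
side lid_small circ 481.7 -263.4 d74.1 rect 481.5 -263.6 73x71@88.7 zmed 11.1 knob [ 479.9 -252.6] n36
side lid_medium circ 504.8 -148.7 d100.0 rect 503.4 -152.2 89x93@45.2 zmed 27.9 knob [ 502.2 -128.7] n33
side dish circ 612.8 -266.4 d73.9 rect 613.0 -266.8 40x65@84.7 zmed 37.1
28.2 [0.50481089 0.25105958 0.06916784] 1.5740956905398829
```

View pics/p3.png

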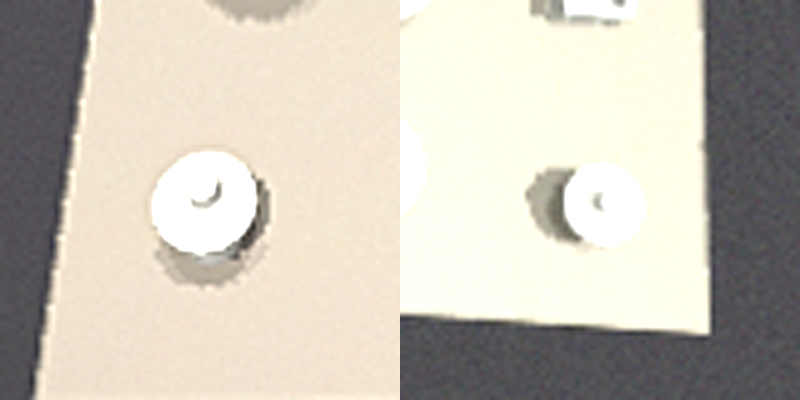

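The small lid is flat, with its knob about 1–1.5 mm from the crucible centre. Now the oblong lid.

arm_command(
  deltas=[
    {"claw":35,"dp":[-0.5,0.7,-30],"twist":0},
    {"claw":35,"dp":[0,0,-25],"twist":0},
    {"claw":35,"dp":[0,0,-10],"twist":0},
    {"claw":35,"dp":[0,0,-4],"twist":0},
    {"claw":35,"dp":[0,0,-1],"twist":0},
    {"claw":35,"dp":[0,0,0],"twist":0},
    {"claw":35,"dp":[0,0,0],"twist":0},
  ],
)

```text
time: 29.0
tcp_pos: [0.5042, 0.2524, -0.0014]
eef_rot: [-3.091, -0.561, -0.004]
ft_force: [0.2, 0.0, -0.2]
finger_gap: 0.035
finger_force: 0.0
```

arm_command(
  deltas=[
    {"claw":30,"dp":[0,0,-2],"twist":0},
    {"claw":20,"dp":[0,0,0],"twist":0},
    {"claw":6,"dp":[0,0,0],"twist":0},
    {"claw":6,"dp":[0,0,0],"twist":0},
    {"claw":6,"dp":[0,0,0],"twist":0},
    {"claw":6,"dp":[0,0,0],"twist":0},
  ],
)

```text
time: 29.6
tcp_pos: [0.5033, 0.2522, -0.0046]
eef_rot: [-3.091, -0.561, -0.001]
ft_force: [-0.2, -1.0, 1.1]
finger_gap: 0.0112
finger_force: 31.9
```

arm_command(
  deltas=[
    {"claw":6,"dp":[0,0,5],"twist":0},
    {"claw":6,"dp":[0,0,15],"twist":0},
    {"claw":6,"dp":[0,0,30],"twist":0},
    {"claw":6,"dp":[0,0,35],"twist":0},
    {"claw":6,"dp":[0,0,25],"twist":0},
    {"claw":6,"dp":[0,0,10],"twist":0},
    {"claw":6,"dp":[0,0,0],"twist":0},
    {"claw":6,"dp":[0,0,0],"twist":0},
  ],
)

```text
time: 30.4
tcp_pos: [0.5024, 0.2518, 0.114]
eef_rot: [3.091, 0.561, -0.003]
ft_force: [-1.0, -0.1, -1.1]
finger_gap: 0.0112
finger_force: 31.6
```

```bash
python3 -c "
from pic import *
held(.504,.252,.07)"
```

```text
side tcp [502.4 251.8 114. ] top z 127.9 n363 tilt [-0.01  0.01] circ [502.3 245.8] d96.2 rect [502.8 246.4] [82. 56.] 19.4
top tcp [502.  251.6 113.2] top z 127.4 n167 tilt [-0.01  0.01] circ [476.2 248.4] d49.1 rect [476.7 249.4] [29. 42.] 21.0
```

arm_command(
  deltas=[
    {"claw":6,"dp":[6,-20,0],"twist":-1.7},
    {"claw":6,"dp":[8,-35,0],"twist":-1.8},
    {"claw":6,"dp":[8,-40,0],"twist":-1.8},
    {"claw":6,"dp":[8,-40,0],"twist":-1.8},
    {"claw":6,"dp":[8,-40,0],"twist":-1.8},
    {"claw":6,"dp":[9,-40,0],"twist":-1.8},
    {"claw":6,"dp":[9,-40,0],"twist":-1.8},
    {"claw":6,"dp":[9,-40,0],"twist":-1.8},
  ],
)

```text
time: 31.3
tcp_pos: [0.5672, -0.0444, 0.1131]
eef_rot: [-3.136, -0.17, 0.005]
ft_force: [0.9, -0.1, 0.0]
finger_gap: 0.0111
finger_force: 31.6
```

arm_command(
  deltas=[
    {"claw":6,"dp":[9,-40,0],"twist":-1.8},
    {"claw":6,"dp":[9,-40,0],"twist":-1.8},
    {"claw":6,"dp":[9,-40,0],"twist":-1.8},
    {"claw":6,"dp":[8,-40,0],"twist":-1.8},
    {"claw":6,"dp":[8,-35,0],"twist":-1.8},
    {"claw":6,"dp":[3,-23,0],"twist":-1.6},
    {"claw":6,"dp":[0,0,0],"twist":0},
    {"claw":6,"dp":[0,0,0],"twist":0},
  ],
)

```text
time: 32.1
tcp_pos: [0.6132, -0.2607, 0.1129]
eef_rot: [-3.137, 0.12, 0.005]
ft_force: [-0.8, 0.9, -0.8]
finger_gap: 0.0114
finger_force: 31.6
```

arm_command(
  deltas=[
    {"claw":6,"dp":[0,0,0],"twist":0},
    {"claw":6,"dp":[0,0,0],"twist":0},
  ],
)

```text
time: 32.3
tcp_pos: [0.614, -0.2595, 0.1148]
eef_rot: [-3.139, 0.116, 0.001]
ft_force: [0.0, -0.0, -0.2]
finger_gap: 0.0112
finger_force: 31.6
```

```bash
python3 -c "
from pic import *
held(.613,-.261,.07)"
```

```text
side tcp [ 614.  -259.5  114.8] top z 128.0 n838 tilt [-0.01  0.  ] circ [ 614.  -262.9] d95.7 rect [ 614.7 -263.1] [55. 80.] 86.1
top tcp [ 614.1 -259.6  115.1] top z 128.7 n264 tilt [ 0.   -0.04] circ [ 614.8 -246.2] d86.0 rect [ 615.2 -253.4] [49. 80.] 88.0
```

arm_command(
  deltas=[
    {"claw":6,"dp":[-0.8,-1.5,-15],"twist":0},
    {"claw":6,"dp":[0,0,-25],"twist":0},
    {"claw":6,"dp":[0,0,-20],"twist":0},
    {"claw":6,"dp":[0,0,-12],"twist":0},
    {"claw":6,"dp":[0,0,-5],"twist":0},
    {"claw":6,"dp":[0,0,-2],"twist":0},
    {"claw":6,"dp":[0,0,0],"twist":0},
    {"claw":6,"dp":[0,0,0],"twist":0},
  ],
)

```text
time: 33.2
tcp_pos: [0.6141, -0.2629, 0.0375]
eef_rot: [3.138, -0.119, 0.004]
ft_force: [0.2, 0.3, -0.4]
finger_gap: 0.0113
finger_force: 31.6
```

```bash
python3 -c "
from pic import *
held(.613,-.261,.06)"
```

```text
side tcp [ 614.1 -262.9   37.5] top z 50.8 n738 tilt [-0.    0.07] circ [ 614.  -265.8] d96.4 rect [ 613.9 -267.7] [58. 82.] 85.8
top tcp [ 614.1 -262.9   37.5] top z 50.8 n216 tilt [ 0.01 -0.07] circ [ 615.8 -248.2] d85.0 rect [ 615.2 -256.2] [42. 82.] 84.0
```

arm_command(
  deltas=[
    {"claw":6,"dp":[-0.7,1.4,-3],"twist":0},
    {"claw":6,"dp":[0,0,-1.8],"twist":0},
    {"claw":6,"dp":[0,0,-1],"twist":0},
    {"claw":6,"dp":[0,0,-0.7],"twist":0},
    {"claw":6,"dp":[0,0,0],"twist":0},
    {"claw":6,"dp":[0,0,0],"twist":0},
  ],
)

```text
time: 33.9
tcp_pos: [0.6126, -0.2611, 0.0296]
eef_rot: [3.139, -0.119, 0.0]
ft_force: [0.1, 0.1, -0.9]
finger_gap: 0.0111
finger_force: 31.6
```

arm_command(
  deltas=[
    {"claw":6,"dp":[0.3,0,-0.6],"twist":0},
    {"claw":6,"dp":[0,0,0],"twist":0},
    {"claw":6,"dp":[0,0,-0.4],"twist":0},
    {"claw":6,"dp":[0,0,0],"twist":0},
  ],
)

```text
time: 34.3
tcp_pos: [0.6128, -0.2612, 0.0294]
eef_rot: [3.139, -0.119, 0.0]
ft_force: [-2.1, 0.7, 4.0]
finger_gap: 0.0114
finger_force: 32.2
```

Contact (4 N). I'll release, lift and swing clear of the view.

arm_command(
  deltas=[
    {"claw":14,"dp":[0,0,0],"twist":0},
    {"claw":22,"dp":[0,0,0],"twist":0},
    {"claw":30,"dp":[0,0,0],"twist":0},
    {"claw":30,"dp":[0,0,0],"twist":0},
    {"claw":30,"dp":[0,0,10],"twist":0},
    {"claw":30,"dp":[0,0,35],"twist":0},
    {"claw":30,"dp":[0,0,45],"twist":0},
    {"claw":30,"dp":[0,0,45],"twist":0},
  ],
)

```text
time: 35.1
tcp_pos: [0.6125, -0.2609, 0.1652]
eef_rot: [-3.139, 0.119, 0.001]
ft_force: [1.0, -0.7, 0.8]
finger_gap: 0.03
finger_force: 0.0
```

arm_command(
  deltas=[
    {"claw":30,"dp":[-10,40,10],"twist":0},
    {"claw":30,"dp":[-10,45,0],"twist":0},
    {"claw":30,"dp":[-10,45,0],"twist":0},
    {"claw":30,"dp":[-10,45,0],"twist":0},
    {"claw":30,"dp":[-10,45,0],"twist":0},
    {"claw":30,"dp":[-10,45,0],"twist":0},
    {"claw":30,"dp":[-10,45,0],"twist":0},
    {"claw":30,"dp":[-10,45,0],"twist":0},
  ],
)

```text
time: 35.9
tcp_pos: [0.5325, 0.0957, 0.1748]
eef_rot: [-3.139, 0.119, -0.003]
ft_force: [1.0, -0.4, 0.2]
finger_gap: 0.0303
finger_force: 0.0
```

arm_command(
  deltas=[
    {"claw":30,"dp":[0,45,0],"twist":0},
    {"claw":30,"dp":[0,30,0],"twist":0},
    {"claw":30,"dp":[0,0,0],"twist":0},
    {"claw":30,"dp":[0,0,0],"twist":0},
    {"claw":30,"dp":[0,0,0],"twist":0},
  ],
)

```text
time: 36.4
tcp_pos: [0.5331, 0.168, 0.174]
eef_rot: [3.139, -0.12, 0.001]
ft_force: [-0.4, 0.5, -0.4]
finger_gap: 0.0297
finger_force: 0.0
```

```bash
python3 -c "
from m import *
measure({'lid_oblong':(.613,-.262,84,.043),'lid_small':(.479,-.25,40,.041),'lid_medium':(.502,-.127,58,.055),'lid_large':(.614,-.138,76,.071)})
from pic import pic
pic([.56,-.17,.03],'p4',60)"
```

```text
top lid_oblong circ 606.5 -251.0 d118.0 rect 607.7 -250.2 116x114@88.0 zmed 13.6 knob [ 614.5 -258.9] n67
top lid_small circ 477.2 -239.3 d74.9 rect 476.0 -239.1 72x72@88.1 zmed 11.0 knob [ 478.5 -246.3] n19
top lid_medium circ 498.1 -116.7 d90.5 rect 497.6 -117.2 88x88@41.9 zmed 13.4 knob [ 503.5 -124.7] n19
top lid_large circ 602.9 -124.0 d108.0 rect 601.7 -126.4 98x107@74.2 zmed 70.4 knob [ 613.7 -135.4] n21
side lid_oblong circ 610.5 -276.1 d116.8 rect 611.1 -276.5 114x113@84.7 zmed 12.4 knob [ 613.2 -264.4] n129
side lid_small circ 481.5 -263.9 d74.7 rect 481.4 -264.9 71x72@84.6 zmed 11.0 knob [ 480.  -252.6] n36
side lid_medium circ 506.1 -148.8 d100.4 rect 504.1 -152.7 90x94@46.5 zmed 13.8 knob [ 502.1 -128.3] n31
side lid_large circ 613.0 -163.1 d125.2 rect 614.5 -165.5 122x104@60.9 zmed 70.0 knob [ 613.2 -139. ] n28
```

View pics/p4.png

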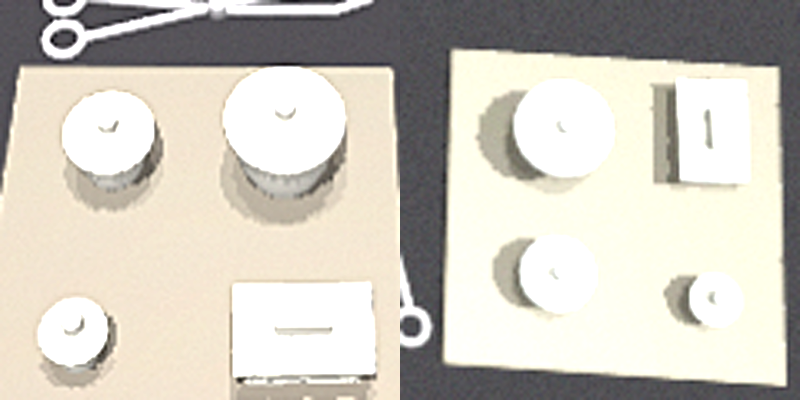

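All four lids lie flat, knob or grip up, within about 2 mm of their vessels' centres, and the oblong lid is square with its dish. The tongs haven't moved and the robot is clear, so I'll hand in.

```bash
python3 -c "
from cell import env
print(env.finish_job())"
```

```text
the job is handed in; nothing more can be done
None
```

All four lids are on their own vessels, flat, knob or grip up, within about 2 mm of centre in the last camera check; the job is handed in at about 37 s, with no verdict returned.

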